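Raise the scan camera to its second stop and hold it

TASK

The scan camera on the checkout counter must go up for a tall parcel. First raise the small lock lever on the column's head all the way up and leave it there; then squeeze in the side button of the black grip block on top of the mast, pull the mast straight up past its first stop as far as it goes, the second stop, and finish still holding it there with the button squeezed, because it drops if let go. Leave the other things on the counter where they are.

Things in the scene. Friction and masses are not known exactly. Their poses are not given: they have to be found in the camera images.
- stand: Scan-camera stand, fixed to the counter. Origin on the counter under the column's axis; its z is up, the lever is on its -x side, the button on +y, the camera arm on +x. Foot plate 160 mm wide, 12 mm high, from x = -50 to +140 mm; column 36 x 36 mm; grey collar (the head) 44 x 44 mm, z = 119 to 145 mm, topping the column.
- grip (a point): Grip: black block on top of the 22 mm square steel mast, 30 (x) x 36 (y) x 44 (z) mm, axes as the stand's, on the column's axis. This point is its centre, where to hold it with the fingers closing along y (one on the button, one on the plain face): z = 179 mm when down, 279 at the second stop. Gap to the collar 12 mm. A camera arm leaves its +x face, reaching 163 mm out, below its top.
- mast (a joint): Mast height in m: 0 down, about 0.05 first stop, 0.10 second stop (hard end of travel). It rises only with the lever raised and while the button is squeezed; let out on the way up, the button catches at the first stop and must be squeezed again. It does not catch at the second stop: let go, it sinks to the first. Only its weight (0.3 to 0.6 kg) and 1 N of friction resist.
- button (a joint): Side button in the +y face of the grip block, 16 (x) x 26 (z) mm, centred at the block's centre height, standing 6 mm proud of the face (its outer face 24 mm from the block's centre). Value in m: 0 out, 0.005 fully in (then 1 mm proud, so the block measures 37 mm over the button); its spring takes 3 N at the start and 5.5 N fully in; the latch is clear from 0.004.
- lever (a joint): Small lock lever on the -x side of the head, hinged about the stand's y axis at stand x = -30 mm, z = 138 mm. Value in rad: 0 level, pointing away along -x; grows as the tip is raised; 1.2 is the upper end. It stays where it is left (about 1 N at the tip moves it). It frees the mast from about 0.3.
- lever_tip (a point): Centre of the lever's black end ball, 18 mm in diameter, 55 mm from the hinge (at stand x = -85 mm, z = 138 mm with the lever level). Pinched lightly (about 10 N) along the stand's y it turns between the fingers. The lever's steel bar is 8 mm wide.
- jam_jar: Bystander: closed jar, 64 mm in diameter, about 85 mm high. Origin under its centre.
- shop_sign: Bystander: small wooden sign board 85 mm wide on a turned foot 64 mm in diameter, 98 mm high in all. Origin under its centre.
- basket: Bystander: purple open basket 130 x 220 x 65 mm with papers. Origin under its centre.

How it is judged:
On the way, in this order (a step that is already met when the one before it is completed fails the run):
1. the lock lever is raised while the mast is still down (value of joint lever above 0.85 rad and value of joint mast below 0.01 m), for 0.2 s.
2. the button is squeezed in by the fingers with the mast still in its lower part (value of joint button above 0.004 m and value of joint mast below 0.04 m and contact force between the fingers and mast above 2 N), for 0.1 s.
At the end, for the whole second after the job is handed in: The mast is held still by the fingers on the grip block within 5 mm of its second stop (joint above 0.095 m) with the button squeezed in, the lever is still raised (above 0.85 rad), and the jar, sign and basket are within 30 mm of where they stood (value of joint mast above 0.095 m and value of joint button above 0.0035 m and value of joint lever above 0.85 rad and contact force between the fingers and mast above 2 N and velocity of joint mast between -0.01 and 0.01 m/s and distance of each of jam_jar, shop_sign, basket from where it was at the start of the episode below 0.03 m); the arm keeps its last pose, push and grip.
It fails at once if a bystander is pushed away or knocked over (distance of any of jam_jar, shop_sign, basket from where it was at the start of the episode above 0.03 m or angle between any of jam_jar, shop_sign's own z axis and vertical above 0.5 rad).
It also fails if it takes over 48 s, if anything falls off the work surface, if the arm or the gripper's body presses on something with over 40 N, if the wrist force passes 120 N, or if a joint passes its speed limit or range.

ROBOT

A 7-joint arm with a two-finger parallel gripper is mounted at the origin on the work surface. World frame = base frame: x ahead of the robot, y to its left, z up, the work surface at z = 0. Lengths are in m, angles in rad, forces in N, time in s.
With the tool pointing down it reaches from about 0.425 to 0.925 m from the base axis. Payload 6.8 kg.
Tool frame: the origin (TCP) lies at the very end of the fingers, on their centre line; the grasp point (between the pads) lies 19 mm behind it (bot.grasp_offset is the distance from the TCP to the grasp point, in m); z points along the fingers, y is the direction in which the jaws open and shut (so a half turn about z gives the same grasp; the last joint's range is limited). The gripper opens to 85 mm and grips with 20 to 120 N. Pads are 22 mm wide; open, the fingers measure 114 mm over their backs; the gripper's body (76 mm by 85 mm) begins 54 mm behind the grasp point. The pads swing forward as they close: fully open they stand 13 mm farther back than shut.
Start: joints at [1.221, 0.477, 0.022, 1.555, -0.011, 1.109, -0.083], TCP at [0.162, -0.655, 0.231] pointing down, gripper open.
Joint ranges: [-2.96, 2.96], [-0.34, 2.1], [-1.41, 1.46], [0.24, 2.44], [-1.37, 4.51], [0.17, 1.92], [-2.96, 2.96]. Speed limits (rad/s): [2.39, 2.39, 3.14, 3.14, 3.14, 3.14, 3.14].

INTERFACE

Orientations are given as a unit quaternion [w, x, y, z].
In Python, from station import monitor, cams, bot, finder gives the robot as it stands.
- The arm moves only by the tool jog_arm, never from a script. Its argument "plan" is a list of rows, each an object of numbers: "x", "y", "z": the shift along the tool's x, y, z as a fraction of full scale; "wx", "wy", "wz": the turn, a rotation vector about the tool's x, y, z as a fraction of full scale. A call has 1 to 12 rows; each row is the pose to reach, as a shift and turn from the pose measured when the call began, along the tool's axes at that moment, turning the shorter way round; what a row does not reach only later rows make up. Full scale, the value 1, is 20 cm for a shift and 180 degrees for a turn. A row lasts 1/12 s, in which the tool goes at most 41.7 mm and 7.16 degrees, less where a joint would pass 70% of its speed; a pose out of reach is approached as far as the arm can. A call with a number of a shift or a turn outside -1 to 1 is refused whole. A call with a gripper value outside its range is refused whole. "hand" is the opening, from -1 (shut) to 1 (fully open), set as the call begins (left out, the last holds). The fingers move at their own pace and stop on an object; "grip_force" is the grip in N (left out, the last holds). Time passes only in rows, so rows that repeat a pose let the fingers close. It gives the time, the measured TCP pose, the force and the opening at its end, in the units of the state.
- monitor.get_obs(): the state, without advancing time (a new reading comes with each control period).
- cams.read_camera(name): name is "scene" or "top" or "wrist"; returns the picture (384x512x3 uint8, red, green, blue); there is no depth.
- cams.get_calibration(name): a dict with "fx", "fy", "cx", "cy" (pixels), "distortion" ([k1, k2, p1, p2, k3] as OpenCV has them; the pictures are not rectified), "extrinsics" (4x4, takes a point from world to camera coordinates). Camera axes: x right, y down, z forward; pixel columns grow to the right and rows downward; lengths in m; the calibration is good to about 2 mm. A picture is of the moment at which its call begins: read the wrist's pose just before it. get_calibration takes no time and is no camera call; for the wrist camera it gives the pose at the moment of the call.
- bot.hand_in(): hands the job in, once; it reports no verdict.
Trained networks look in the newest picture that a camera, given by its name, has taken for a name from the list of things; names that differ only in an ending like _2 or _b are one class to them, and where a whole thing is asked for, a point or a joint stands for the part that bears it (a point fixed in the world has none). Each returns a list of dicts, best first, with "confidence" (0 to 1); they miss things now and then, are a little off and sometimes report something else, mostly with a low value. They report only what shows in the picture. A call takes as long as a camera call.
- finder.find_in(camera, target): "bbox" ([left, top, width, height] in pixels, round what is visible of it).
- finder.place_of(camera, target): "location" ([column, row] in pixels: a listed point, or the origin of a listed thing).
The state is a dict: "t": time; "q": joint angles; "joint_vel": joint speeds; "joint_torque": joint torques, N m; "eef_pos": TCP position; "tool_rot": TCP orientation; "contact_force": force on the tool from outside, world axes, zero at the start; "torque": the same for the moment, N m; "gripper_width": opening from 0.0 (shut) to 1.0 (fully open).
Only numpy, scipy, OpenCV 4.12 (cv2) and the standard library are available. Lean on these libraries where they do the work, as an engineer would, in place of code of your own. Each camera call takes 0.05 s, during which the arm holds its last target. There are 200 camera calls.

## Working session

There is one attempt and no reset: what is moved stays moved. The work goes in short steps, Python scripts to look and compute and a tool call to move; the robot and the scene stay as the last step left them, time stands still between calls to the robot, and variables do not carry over. Pictures are saved under pics/ and viewed, about 8 in all and at most 12, crops included, and the job is handed in when it is done.

Besides the shell and the picture viewer there is one more tool, called after "Call:" as name(argument=value, ...), one argument or row to a line, values as JSON. jog_arm: Moves the arm, as the interface text tells. Shift numbers are shares of 20 cm and turn numbers shares of 180 degrees, none past 1 either way. Its arguments: {"type":"object","properties":{"plan":{"type":"array","items":{"type":"object","properties":{"x":{"type":"number","minimum":-1,"maximum":1},"y":{"type":"number","minimum":-1,"maximum":1},"z":{"type":"number","minimum":-1,"maximum":1},"wx":{"type":"number","minimum":-1,"maximum":1},"wy":{"type":"number","minimum":-1,"maximum":1},"wz":{"type":"number","minimum":-1,"maximum":1}}}},"hand":{"type":"number"},"grip_force":{"type":"number"}},"required":["plan"]}

```bash
mkdir -p pics; ls; cat > h.py <<'E'
import numpy as np, cv2
from station import monitor, cams, bot, finder
from scipy.spatial.transform import Rotation as R
def rot(q): return R.from_quat([q[1],q[2],q[3],q[0]])
def ray(c,uv):
    K=np.array([[c['fx'],0,c['cx']],[0,c['fy'],c['cy']],[0,0,1]]);E=np.array(c['extrinsics'])
    p=cv2.undistortPoints(np.array([[uv]],float),K,np.array(c['distortion']))[0,0]
    d=E[:3,:3].T@np.array([p[0],p[1],1]);o=-E[:3,:3].T@E[:3,3]
    return o,d/np.linalg.norm(d)
def proj(c,P):
    K=np.array([[c['fx'],0,c['cx']],[0,c['fy'],c['cy']],[0,0,1]]);E=np.array(c['extrinsics'])
    return cv2.projectPoints(np.array(P,float).reshape(-1,1,3),cv2.Rodrigues(E[:3,:3])[0],E[:3,3],K,np.array(c['distortion']))[0].reshape(-1,2)
def atz(c,uv,z):
    o,d=ray(c,uv);return o+d*(z-o[2])/d[2]
def tri(rs):
    A=0;b=0
    for o,d in rs:
        M=np.eye(3)-np.outer(d,d);A=A+M;b=b+M@o
    return np.linalg.solve(A,b)
def snap(n,f):
    im=cams.read_camera(n);cv2.imwrite('pics/'+f,im[:,:,::-1]);return im
E
python3 - <<'E'
from h import *
print(monitor.get_obs())
ims=[snap(n,n+'0.png') for n in ('scene','top')]
cv2.imwrite('pics/a.png',np.vstack(ims)[:,:,::-1]) 
for n in ('scene','top'):
    for t in ('stand','grip','lever_tip','jam_jar','shop_sign','basket'):
        r=finder.place_of(n,t)[:2]; print(n,t,[(np.round(a['location'],1).tolist(),round(a['confidence'],2)) for a in r])
    print(-np.array(cams.get_calibration(n)['extrinsics'])[:3,:3].T@np.array(cams.get_calibration(n)['extrinsics'])[:3,3])
E
```

```text
pics
{'t': 0.0, 'q': array([ 1.22088825,  0.47780898,  0.02232818,  1.55647778, -0.01150817,
        1.10928691, -0.08309234]), 'joint_vel': array([-6.79528106e-04, -1.66496315e-04, -7.35627157e-05,  7.60518311e-04,
        1.24436985e-03,  8.73309924e-04,  6.52098496e-04]), 'joint_torque': array([-8.23574919e-04, -5.96447611e+01,  1.60752878e+00, -2.81188792e+01,
        1.23426921e-02,  9.54771938e-03,  2.45334155e-05]), 'eef_pos': array([ 0.16148357, -0.65477726,  0.23030842]), 'tool_rot': array([-9.10073159e-04,  9.92697432e-01,  1.20627320e-01, -1.73967449e-04]), 'contact_force': array([0.49288633, 1.42143993, 1.21821078]), 'torque': array([0.03300023, 0.02242521, 0.04623522]), 'gripper_width': 1.0018882840297256}
scene stand []
scene grip [([263.8, 226.7], 0.72)]
scene lever_tip []
scene jam_jar [([302.1, 228.4], 0.78)]
scene shop_sign [([217.7, 305.0], 0.81)]
scene basket [([283.7, 121.0], 0.64)]
[ 0.90628369 -0.50747851  1.24142535]
top stand [([283.0, 185.8], 0.65)]
top grip []
top lever_tip [([273.2, 208.8], 0.5)]
top jam_jar [([240.7, 164.2], 0.7)]
top shop_sign [([350.3, 196.3], 0.85)]
top basket [([135.7, 246.2], 0.72)]
[0.46271662 0.07707855 1.48759802]
```

```bash
python3 - <<'E'
import cv2,numpy as np
a=cv2.imread('pics/scene0.png')[150:330,150:390];b=cv2.imread('pics/top0.png')[120:260,200:400]
cv2.imwrite('pics/c1.png',cv2.resize(a,None,fx=3.3,fy=3.3,interpolation=3));cv2.imwrite('pics/c2.png',cv2.resize(b,None,fx=4,fy=4,interpolation=3))
E
```

```text
(no output)
```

View pics/c1.png

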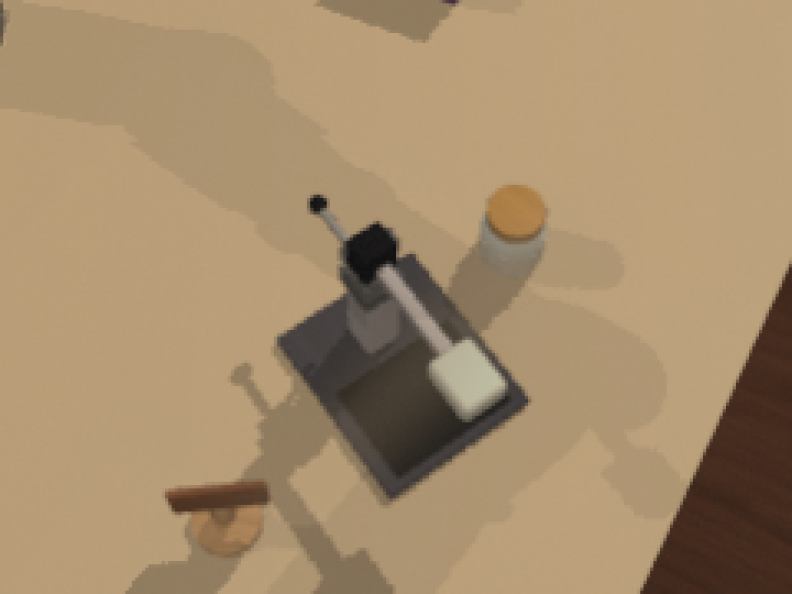

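View pics/c2.png

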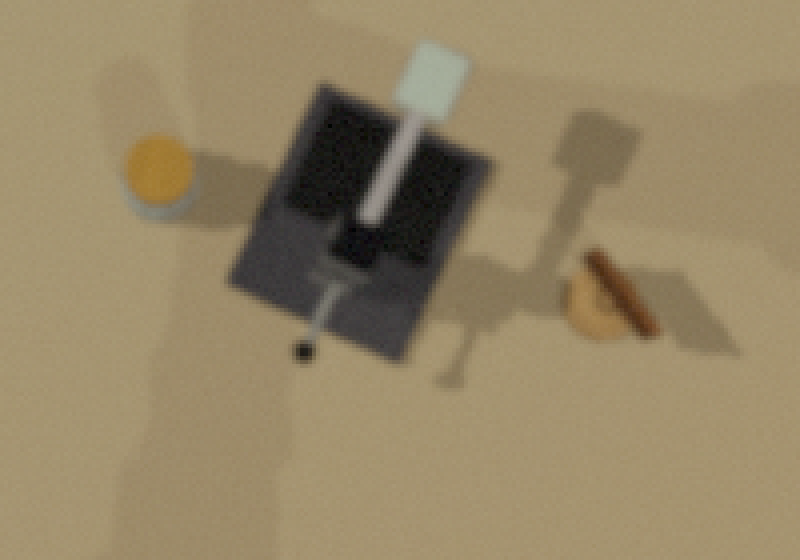

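The two crops show the stand with its arm pointing away from the lever. The ball is at scene px (246,212) and top px (276,208). The jar and sign stand on either side of the stand. Next I'll fit the stand's pose to the foot corners and the ball.

```bash
python3 - <<'E'
from h import *
from scipy.optimize import least_squares
S=cams.get_calibration('scene');T=cams.get_calibration('top')
top=np.array([(322,86),(494,160),(402,362),(228,282),(303,351)])/4+[200,120]-0.4
sc=np.array([(412,256),(528,402),(390,498),(278,340),(317,204)])/3.3+150-0.35
c=[atz(T,p,.012) for p in top[:4]];c2=[atz(S,p,.012) for p in sc[:4]]
print(np.round(c,3)[:,:2].tolist(),np.round(c2,3)[:,:2].tolist())
tip=tri([ray(T,top[4]),ray(S,sc[4])]);print('tip',tip)
# model
C={'pp':(.14,.08,.012),'pm':(.14,-.08,.012),'mp':(-.05,.08,.012),'mm':(-.05,-.08,.012)}
def W(p,P):
    P=np.array(P);a=p[2];return np.c_[p[0]+np.cos(a)*P[:,0]-np.sin(a)*P[:,1],p[1]+np.sin(a)*P[:,0]+np.cos(a)*P[:,1],P[:,2]]
# top: corners 0 (far, left), 1 (far, right) are on +x side
o=np.mean(c,0);ax=(c[0]+c[1]-c[2]-c[3])[:2];yaw=np.arctan2(ax[1],ax[0])
L=[C['pp'],C['pm'],C['mm'],C['mp'],(-.085,0,.138)]
# scene order: nearest match by projection
p0=np.array([o[0]-.045*np.cos(yaw),o[1]-.045*np.sin(yaw),yaw])
for i in range(3):
    q=proj(S,W(p0,L)); idx=[int(np.argmin(np.linalg.norm(q-s,axis=1))) for s in sc]
    f=lambda p:np.r_[(proj(T,W(p,L))-top).ravel(),(proj(S,W(p,[L[k] for k in idx]))-sc).ravel()]
    r=least_squares(f,p0);p0=r.x
print(idx,p0,np.degrees(p0[2]));print(np.round(r.fun.reshape(-1,2),1).tolist())
print('model tip',W(p0,[(-.085,0,.138)]),'grip',W(p0,[(0,0,.179)]))
for n,c,t in (('jar',T,(240.7,164.2)),('sign',T,(350.3,196.3)),('basket',T,(135.7,246.2)),('jar',S,(302.1,228.4)),('sign',S,(217.7,305)),('basket',S,(283.7,121))):
    w=atz(c,t,0);d=w[:2]-p0[:2];a=p0[2];print(n,np.round(w,3),'in stand',np.round([d@[np.cos(a),np.sin(a)],d@[-np.sin(a),np.cos(a)]],3))
s=monitor.get_obs();print(rot(s['tool_rot']).as_matrix().round(3))
E
```

```text
[[0.786, -0.046], [0.723, -0.188], [0.555, -0.109], [0.621, 0.034]] [[0.628, 0.033], [0.794, -0.047], [0.726, -0.188], [0.559, -0.107]]
tip [ 0.55579769 -0.01829573  0.13673875]
[3, 0, 1, 2, 4] [ 0.63323173 -0.05708625 -0.4478826 ] -25.661782673552878
[[-0.0, -2.4], [0.5, -0.6], [-0.4, 0.3], [-0.8, -0.4], [0.6, -0.4], [-0.7, -1.6], [0.3, -0.4], [-0.6, 0.3], [-1.6, -0.6], [-0.3, 0.5]]
model tip [[ 0.55661561 -0.02027632  0.138     ]] grip [[ 0.63323173 -0.05708625  0.179     ]]
jar [0.71  0.086 0.   ] in stand [0.007 0.163]
sign [ 0.601 -0.278  0.   ] in stand [ 0.067 -0.213]
basket [0.439 0.431 0.   ] in stand [-0.386  0.356]
jar [0.706 0.078 0.   ] in stand [0.007 0.153]
sign [ 0.601 -0.269  0.   ] in stand [ 0.063 -0.205]
basket [0.44  0.451 0.   ] in stand [-0.394  0.374]
[[ 0.971  0.239  0.   ]
 [ 0.239 -0.971 -0.   ]
 [ 0.     0.    -1.   ]]
```

Call:
jog_arm(
  plan=[
    {"x": 0.3, "y": -0.3, "z": -0.1},
    {"x": 0.6, "y": -0.6, "z": -0.2},
    {"x": 0.9, "y": -0.88, "z": -0.25},
    {"x": 0.9, "y": -0.88, "z": -0.25},
    {"x": 0.9, "y": -0.88, "z": -0.25},
    {"x": 0.9, "y": -0.88, "z": -0.25},
    {"x": 0.9, "y": -0.88, "z": -0.25},
    {"x": 0.9, "y": -0.88, "z": -0.25},
  ],
  hand=1,
)

```text
invalid input at $.plan[0]: expected keys x, y, z, wx, wy, wz
```

Call:
jog_arm(
  plan=[
    {"x": 0.3, "y": -0.3},
    {"x": 0.6, "y": -0.6},
    {"x": 0.85, "y": -0.85},
    {"x": 0.85, "y": -0.85},
    {"x": 0.85, "y": -0.85},
    {"x": 0.85, "y": -0.85},
    {"x": 0.85, "y": -0.85},
    {"x": 0.85, "y": -0.85},
  ],
)

```text
invalid input at $.plan[0]: expected keys x, y, z, wx, wy, wz
```

```bash
cat >> h.py <<'E'
ST=np.array([0.63323,-0.05709,-0.4479])
def stand(P,yaw=None):
    a=ST[2];c,s=np.cos(a),np.sin(a);P=np.array(P,float);return np.array([ST[0]+c*P[0]-s*P[1],ST[1]+s*P[0]+c*P[1],P[2]])
def goal(P,world=False):
    "row numbers to bring TCP to stand point P, tool down, tool x along stand x"
    s=monitor.get_obs();r=rot(s['tool_rot']);w=np.array(P,float) if world else stand(P)
    d=r.inv().apply(w-s['eef_pos'])/.2
    Rt=R.from_euler('z',ST[2])*R.from_euler('x',np.pi)
    v=(r.inv()*Rt).as_rotvec()/np.pi
    print('t',round(s['t'],2),'tcp',s['eef_pos'].round(4),'F',s['contact_force'].round(1),'w',round(s['gripper_width'],3),'row xyz',d.round(3),'w',v.round(4))
E
python3 - <<'E'
from h import *
goal((-.085,0,.27))
E
```

```text
t 0.7 tcp [ 0.1616 -0.6554  0.2313] F [ 0.2 -0.7 -0.3] w 0.997 row xyz [ 2.678 -2.61  -0.193] w [ 0.     -0.      0.2195]
```

All six keys are needed in every row.

Call:
jog_arm(
  plan=[
    {"x": 0.3, "y": -0.3, "z": -0.1, "wx": 0, "wy": 0, "wz": 0},
    {"x": 0.6, "y": -0.6, "z": -0.2, "wx": 0, "wy": 0, "wz": 0},
    {"x": 0.9, "y": -0.88, "z": -0.25, "wx": 0, "wy": 0, "wz": 0},
    {"x": 0.9, "y": -0.88, "z": -0.25, "wx": 0, "wy": 0, "wz": 0},
    {"x": 0.9, "y": -0.88, "z": -0.25, "wx": 0, "wy": 0, "wz": 0},
    {"x": 0.9, "y": -0.88, "z": -0.25, "wx": 0, "wy": 0, "wz": 0},
    {"x": 0.9, "y": -0.88, "z": -0.25, "wx": 0, "wy": 0, "wz": 0},
    {"x": 0.9, "y": -0.88, "z": -0.25, "wx": 0, "wy": 0, "wz": 0},
  ],
  hand=1,
)

```text
t: 1.37
eef_pos: [0.2969, -0.439, 0.2825]
tool_rot: [0.001, 0.992, 0.124, 0.001]
contact_force: [0.1, -1.0, -0.2]
gripper_width: 1.001
```

Call:
jog_arm(
  plan=[
    {"x": 0.3, "y": -0.3, "z": 0, "wx": 0, "wy": 0, "wz": 0},
    {"x": 0.6, "y": -0.6, "z": 0, "wx": 0, "wy": 0, "wz": 0},
    {"x": 0.85, "y": -0.85, "z": 0, "wx": 0, "wy": 0, "wz": 0},
    {"x": 0.85, "y": -0.85, "z": 0, "wx": 0, "wy": 0, "wz": 0},
    {"x": 0.85, "y": -0.85, "z": 0, "wx": 0, "wy": 0, "wz": 0},
    {"x": 0.85, "y": -0.85, "z": 0, "wx": 0, "wy": 0, "wz": 0},
    {"x": 0.85, "y": -0.85, "z": 0, "wx": 0, "wy": 0, "wz": 0},
    {"x": 0.85, "y": -0.85, "z": 0, "wx": 0, "wy": 0, "wz": 0},
  ],
)

```text
t: 2.03
eef_pos: [0.4206, -0.2324, 0.2824]
tool_rot: [0.001, 0.992, 0.125, 0.001]
contact_force: [-0.7, -0.4, -0.5]
gripper_width: 1.001
```

```bash
python3 - <<'E'
from h import *
goal((-.085,0,.27))
E
```

```text
t 2.03 tcp [ 0.4206 -0.2324  0.2824] F [-0.7 -0.4 -0.5] w 1.001 row xyz [ 0.921 -0.859  0.062] w [ 0.0003 -0.0007  0.2222]
```

Call:
jog_arm(
  plan=[
    {"x": 0.3, "y": -0.28, "z": 0, "wx": 0, "wy": 0, "wz": 0.04},
    {"x": 0.6, "y": -0.56, "z": 0, "wx": 0, "wy": 0, "wz": 0.08},
    {"x": 0.92, "y": -0.86, "z": 0, "wx": 0, "wy": 0, "wz": 0.12},
    {"x": 0.92, "y": -0.86, "z": 0.06, "wx": 0, "wy": 0, "wz": 0.222},
    {"x": 0.92, "y": -0.86, "z": 0.06, "wx": 0, "wy": 0, "wz": 0.222},
    {"x": 0.92, "y": -0.86, "z": 0.06, "wx": 0, "wy": 0, "wz": 0.222},
    {"x": 0.92, "y": -0.86, "z": 0.06, "wx": 0, "wy": 0, "wz": 0.222},
    {"x": 0.92, "y": -0.86, "z": 0.06, "wx": 0, "wy": 0, "wz": 0.222},
    {"x": 0.92, "y": -0.86, "z": 0.06, "wx": 0, "wy": 0, "wz": 0.222},
    {"x": 0.92, "y": -0.86, "z": 0.06, "wx": 0, "wy": 0, "wz": 0.222},
    {"x": 0.92, "y": -0.86, "z": 0.06, "wx": 0, "wy": 0, "wz": 0.222},
  ],
)

```text
t: 2.95
eef_pos: [0.556, -0.0235, 0.2701]
tool_rot: [0.001, 0.975, -0.224, 0.001]
contact_force: [0.5, 0.8, 0.7]
gripper_width: 0.999
```

```bash
python3 - <<'E'
from h import *
goal((-.085,0,.157))
c=cams.get_calibration('wrist');im=snap('wrist','w1.png')
for P in ((-.085,0,.138),(0,0,.201),(0,0,.179)): print(P,proj(c,stand(P)))
big=cv2.resize(im,(768,576),interpolation=3)
for P in ((-.085,0,.138),(0,0,.201),(.015,.018,.201),(-.015,.018,.201),(-.015,-.018,.201),(-.05,.08,.012),(-.05,-.08,.012)):
    q=proj(c,stand(P))[0]*1.5; cv2.drawMarker(big,(int(q[0]),int(q[1])),(255,0,0),0,14,1)
cv2.imwrite('pics/w1b.png',big[:,:,::-1])
for t in ('lever_tip','grip'):
    r=finder.place_of('wrist',t)[:2]; print(t,r)
    z={'lever_tip':.138,'grip':.179}[t]
    for a in r:
        w=atz(c,a['location'],z);d=w[:2]-ST[:2];A=ST[2];print(w.round(4),'stand',np.round([d@[np.cos(A),np.sin(A)],d@[-np.sin(A),np.cos(A)]],4))
E
```

```text
t 2.95 tcp [ 0.556  -0.0235  0.2701] F [0.5 0.8 0.7] w 0.999 row xyz [-0.005 -0.017  0.565] w [ 0.0005 -0.0007 -0.001 ]
(-0.085, 0, 0.138) [[251.26301449 185.16699854]]
(0, 0, 0.201) [[249.43062798 100.55725439]]
(0, 0, 0.179) [[249.94090485 101.05750241]]
lever_tip [{'location': [252.4, 188.3], 'confidence': 0.63}]
[ 0.5529 -0.0198  0.138 ] stand [-0.0885 -0.0012]
grip [{'location': [248.2, 102.1], 'confidence': 0.94}]
[ 0.6331 -0.0554  0.179 ] stand [-0.0008  0.0015]
```

View pics/w1b.png

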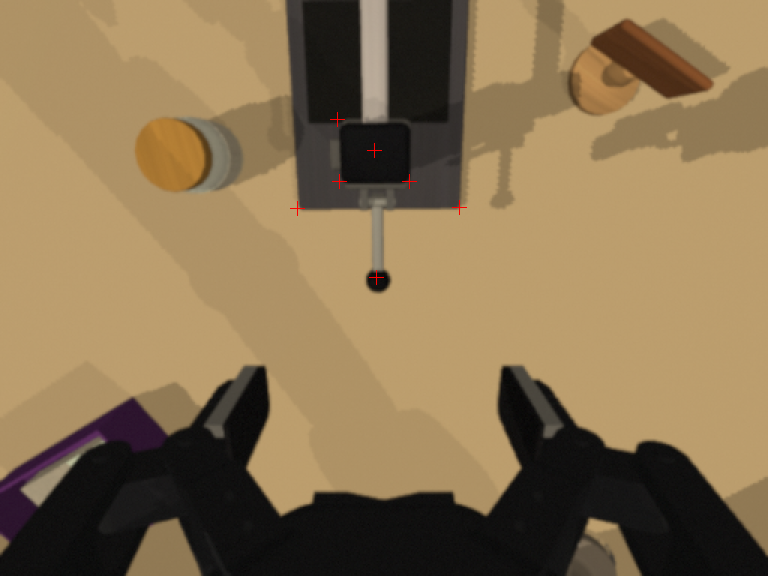

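The wrist view agrees with the model. Ball is at about (251,187) px and block at (250,103), so the stand sits about 2 mm further toward -x than fitted. Descending and pinching lightly.

Call:
jog_arm(
  plan=[
    {"x": -0.015, "y": -0.015, "z": 0.15, "wx": 0, "wy": 0, "wz": 0},
    {"x": -0.015, "y": -0.015, "z": 0.3, "wx": 0, "wy": 0, "wz": 0},
    {"x": -0.015, "y": -0.015, "z": 0.45, "wx": 0, "wy": 0, "wz": 0},
    {"x": -0.015, "y": -0.015, "z": 0.6, "wx": 0, "wy": 0, "wz": 0},
    {"x": -0.015, "y": -0.015, "z": 0.7, "wx": 0, "wy": 0, "wz": 0},
    {"x": -0.015, "y": -0.015, "z": 0.745, "wx": 0, "wy": 0, "wz": 0},
    {"x": -0.015, "y": -0.015, "z": 0.745, "wx": 0, "wy": 0, "wz": 0},
    {"x": -0.015, "y": -0.015, "z": 0.745, "wx": 0, "wy": 0, "wz": 0},
  ],
)

```text
t: 3.77
eef_pos: [0.5553, -0.0188, 0.1222]
tool_rot: [0.001, 0.975, -0.223, 0.001]
contact_force: [1.1, -0.4, 0.2]
gripper_width: 0.999
```

Call:
jog_arm(
  plan=[
    {"x": 0, "y": 0, "z": 0, "wx": 0, "wy": 0, "wz": 0},
    {"x": 0, "y": 0, "z": 0, "wx": 0, "wy": 0, "wz": 0},
    {"x": 0, "y": 0, "z": 0, "wx": 0, "wy": 0, "wz": 0},
    {"x": 0, "y": 0, "z": 0, "wx": 0, "wy": 0, "wz": 0},
    {"x": 0, "y": 0, "z": 0, "wx": 0, "wy": 0, "wz": 0},
    {"x": 0, "y": 0, "z": 0, "wx": 0, "wy": 0, "wz": 0},
    {"x": 0, "y": 0, "z": 0, "wx": 0, "wy": 0, "wz": 0},
    {"x": 0, "y": 0, "z": 0, "wx": 0, "wy": 0, "wz": 0},
    {"x": 0, "y": 0, "z": 0, "wx": 0, "wy": 0, "wz": 0},
    {"x": 0, "y": 0, "z": 0, "wx": 0, "wy": 0, "wz": 0},
  ],
  hand=-1,
  grip_force=20,
)

```text
t: 4.6
eef_pos: [0.5554, -0.019, 0.1223]
tool_rot: [0.001, 0.975, -0.223, 0.002]
contact_force: [-1.0, -1.3, 3.4]
gripper_width: 0.187
```

```bash
sed -i 's/^ST=.*/ST=np.array([0.63121,-0.05667,-0.4479])/' h.py; python3 - <<'E'
from h import *
goal((-.085,0,.119))
for a in (.2,.4,.6,.8,1.0,1.15,1.2,1.25): print(a,(55*(1-np.cos(a))/200).round(3),(55*np.sin(a)/200).round(3))
im=snap('wrist','w2.png');cv2.imwrite('pics/w2b.png',im[100:384,60:460,::-1])
E
```

```text
t 4.6 tcp [ 0.5554 -0.019   0.1223] F [-1.  -1.3  3.4] w 0.187 row xyz [-0.002  0.006  0.017] w [ 0.0002 -0.001  -0.0008]
0.2 0.005 0.055
0.4 0.022 0.107
0.6 0.048 0.155
0.8 0.083 0.197
1.0 0.126 0.231
1.15 0.163 0.251
1.2 0.175 0.256
1.25 0.188 0.261
```

View pics/w2b.png

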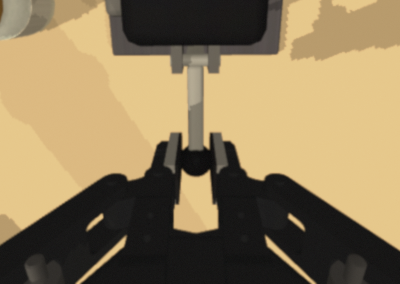

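The ball is pinched between the pads (opening about 16 mm). Now I'll follow the arc up, about 0.1 rad per row.

Call:
jog_arm(
  plan=[
    {"x": 0.001, "y": 0, "z": -0.027, "wx": 0, "wy": 0, "wz": 0},
    {"x": 0.005, "y": 0, "z": -0.055, "wx": 0, "wy": 0, "wz": 0},
    {"x": 0.012, "y": 0, "z": -0.081, "wx": 0, "wy": 0, "wz": 0},
    {"x": 0.022, "y": 0, "z": -0.107, "wx": 0, "wy": 0, "wz": 0},
    {"x": 0.034, "y": 0, "z": -0.132, "wx": 0, "wy": 0, "wz": 0},
    {"x": 0.048, "y": 0, "z": -0.155, "wx": 0, "wy": 0, "wz": 0},
    {"x": 0.065, "y": 0, "z": -0.177, "wx": 0, "wy": 0, "wz": 0},
    {"x": 0.083, "y": 0, "z": -0.197, "wx": 0, "wy": 0, "wz": 0},
    {"x": 0.104, "y": 0, "z": -0.215, "wx": 0, "wy": 0, "wz": 0},
    {"x": 0.126, "y": 0, "z": -0.231, "wx": 0, "wy": 0, "wz": 0},
    {"x": 0.15, "y": 0, "z": -0.245, "wx": 0, "wy": 0, "wz": 0},
    {"x": 0.163, "y": 0, "z": -0.251, "wx": 0, "wy": 0, "wz": 0},
  ],
)

```text
t: 5.65
eef_pos: [0.5854, -0.0333, 0.1731]
tool_rot: [0.001, 0.975, -0.224, 0.002]
contact_force: [-1.7, 0.2, -0.4]
gripper_width: 0.189
```

```bash
python3 - <<'E'
from h import *
goal((-.03-.055*np.cos(1.2),0,.138+.055*np.sin(1.2)-.019+.003))
im=snap('wrist','w3.png');cv2.imwrite('pics/w3b.png',im[60:384,60:460,::-1])
E
```

```text
t 5.65 tcp [ 0.5854 -0.0333  0.1731] F [-1.7  0.2 -0.4] w 0.189 row xyz [ 0.007  0.006 -0.001] w [ 0.0001 -0.0012 -0.0009]
```

View pics/w3b.png

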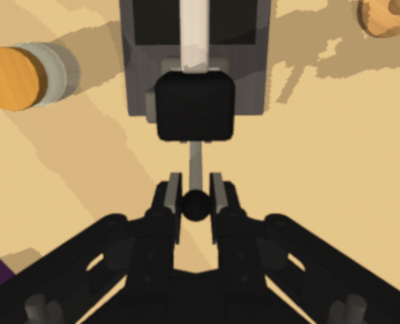

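The ball is still in the pads and the lever is about 1.15 rad up. A slight extra push to the end, then release and rise.

Call:
jog_arm(
  plan=[
    {"x": 0.012, "y": 0, "z": -0.005, "wx": 0, "wy": 0, "wz": 0},
    {"x": 0.025, "y": 0, "z": -0.01, "wx": 0, "wy": 0, "wz": 0},
    {"x": 0.025, "y": 0, "z": -0.01, "wx": 0, "wy": 0, "wz": 0},
    {"x": 0.025, "y": 0, "z": -0.01, "wx": 0, "wy": 0, "wz": 0},
  ],
)

```text
t: 6.03
eef_pos: [0.5908, -0.036, 0.1753]
tool_rot: [0.001, 0.975, -0.224, 0.003]
contact_force: [-0.3, -0.4, -1.6]
gripper_width: 0.187
```

Call:
jog_arm(
  plan=[
    {"x": 0, "y": 0, "z": 0, "wx": 0, "wy": 0, "wz": 0},
    {"x": 0, "y": 0, "z": 0, "wx": 0, "wy": 0, "wz": 0},
    {"x": 0, "y": 0, "z": 0, "wx": 0, "wy": 0, "wz": 0},
    {"x": 0, "y": 0, "z": 0, "wx": 0, "wy": 0, "wz": 0},
    {"x": 0, "y": 0, "z": 0, "wx": 0, "wy": 0, "wz": 0},
    {"x": 0, "y": 0, "z": 0, "wx": 0, "wy": 0, "wz": 0},
    {"x": 0, "y": 0, "z": -0.1, "wx": 0, "wy": 0, "wz": 0},
    {"x": 0, "y": 0, "z": -0.25, "wx": 0, "wy": 0, "wz": 0},
    {"x": 0, "y": 0, "z": -0.4, "wx": 0, "wy": 0, "wz": 0},
    {"x": 0, "y": 0, "z": -0.45, "wx": 0, "wy": 0, "wz": 0},
    {"x": 0, "y": 0, "z": -0.45, "wx": 0, "wy": 0, "wz": 0},
    {"x": 0, "y": 0, "z": -0.45, "wx": 0, "wy": 0, "wz": 0},
  ],
  hand=1,
)

```text
t: 7.03
eef_pos: [0.5904, -0.0358, 0.2654]
tool_rot: [0.001, 0.975, -0.224, 0.003]
contact_force: [0.6, -0.4, -0.9]
gripper_width: 1.0
```

```bash
python3 - <<'E'
from h import *
goal((0,.0005,.160))
c=cams.get_calibration('wrist');im=snap('wrist','w4.png')
big=cv2.resize(im,(768,576),interpolation=3)
tip=(-.03-.055*np.cos(1.2),0,.138+.055*np.sin(1.2))
for P in (tip,(0,0,.201),(.015,.018,.201),(-.015,.018,.201),(-.015,-.018,.201),(0,.024,.179),(-.05,.08,.012),(-.05,-.08,.012)):
    q=proj(c,stand(P))[0]*1.5; cv2.drawMarker(big,(int(q[0]),int(q[1])),(255,0,0),0,14,1)
cv2.imwrite('pics/w4b.png',big[:420,:,::-1])
for t in ('lever_tip','grip'):
    r=finder.place_of('wrist',t)[:2]
    z={'lever_tip':tip[2],'grip':.179}[t]
    for a in r:
        w=atz(c,a['location'],z);d=w[:2]-ST[:2];A=ST[2];print(t,a['confidence'],'stand',np.round([d@[np.cos(A),np.sin(A)],d@[-np.sin(A),np.cos(A)]],4))
E
```

```text
t 7.03 tcp [ 0.5904 -0.0358  0.2654] F [ 0.6 -0.4 -0.9] w 1.0 row xyz [0.226 0.003 0.528] w [-0.0001 -0.002  -0.0011]
grip 0.84 stand [0.003  0.0018]
```

View pics/w4b.png

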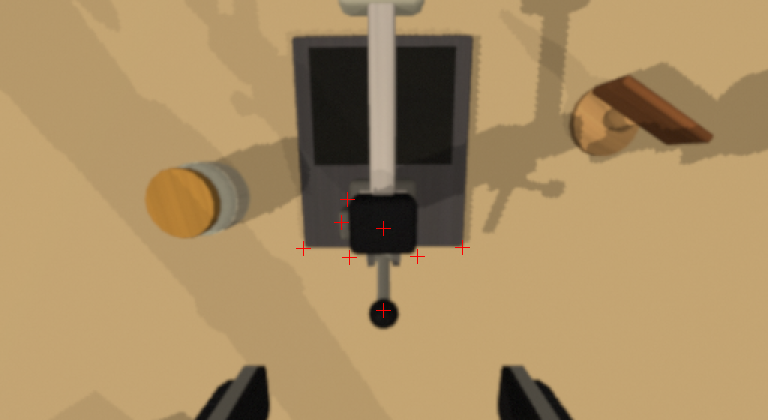

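The lever stays up with the ball at (383,313) where the model puts it. The block centre is at (383,224), about 2 mm to +x of the model. Moving over the block, then down.

Call:
jog_arm(
  plan=[
    {"x": 0.12, "y": 0.003, "z": 0, "wx": 0, "wy": -0.002, "wz": -0.001},
    {"x": 0.234, "y": 0.003, "z": 0, "wx": 0, "wy": -0.002, "wz": -0.001},
    {"x": 0.234, "y": 0.003, "z": 0.05, "wx": 0, "wy": -0.002, "wz": -0.001},
    {"x": 0.234, "y": 0.003, "z": 0.15, "wx": 0, "wy": -0.002, "wz": -0.001},
    {"x": 0.234, "y": 0.003, "z": 0.27, "wx": 0, "wy": -0.002, "wz": -0.001},
    {"x": 0.234, "y": 0.003, "z": 0.39, "wx": 0, "wy": -0.002, "wz": -0.001},
    {"x": 0.234, "y": 0.003, "z": 0.48, "wx": 0, "wy": -0.002, "wz": -0.001},
    {"x": 0.234, "y": 0.003, "z": 0.525, "wx": 0, "wy": -0.002, "wz": -0.001},
    {"x": 0.234, "y": 0.003, "z": 0.525, "wx": 0, "wy": -0.002, "wz": -0.001},
    {"x": 0.234, "y": 0.003, "z": 0.525, "wx": 0, "wy": -0.002, "wz": -0.001},
  ],
)

```text
t: 8.02
eef_pos: [0.6311, -0.0569, 0.1583]
tool_rot: [0.0, 0.975, -0.222, -0.002]
contact_force: [-0.2, -0.2, 1.2]
gripper_width: 1.001
```

Call:
jog_arm(
  plan=[
    {"x": 0, "y": 0, "z": 0, "wx": 0, "wy": 0, "wz": 0},
    {"x": 0, "y": 0, "z": 0, "wx": 0, "wy": 0, "wz": 0},
    {"x": 0, "y": 0, "z": 0, "wx": 0, "wy": 0, "wz": 0},
    {"x": 0, "y": 0, "z": 0, "wx": 0, "wy": 0, "wz": 0},
    {"x": 0, "y": 0, "z": 0, "wx": 0, "wy": 0, "wz": 0},
    {"x": 0, "y": 0, "z": 0, "wx": 0, "wy": 0, "wz": 0},
    {"x": 0, "y": 0, "z": 0, "wx": 0, "wy": 0, "wz": 0},
    {"x": 0, "y": 0, "z": 0, "wx": 0, "wy": 0, "wz": 0},
    {"x": 0, "y": 0, "z": 0, "wx": 0, "wy": 0, "wz": 0},
    {"x": 0, "y": 0, "z": 0, "wx": 0, "wy": 0, "wz": 0},
  ],
  hand=-1,
  grip_force=40,
)

```text
t: 8.85
eef_pos: [0.6331, -0.0543, 0.1604]
tool_rot: [-0.002, 0.975, -0.221, -0.0]
contact_force: [0.5, 4.2, 6.0]
gripper_width: 0.449
```

```bash
python3 - <<'E'
from h import *
goal((.002,.0005,.160))
im=snap('wrist','w5.png');cv2.imwrite('pics/w5b.png',im[:,60:460,::-1])
E
```

```text
t 8.85 tcp [ 0.6331 -0.0543  0.1604] F [0.5 4.2 6. ] w 0.449 row xyz [0.007 0.012 0.002] w [-0.0011  0.0005  0.0004]
```

View pics/w5b.png

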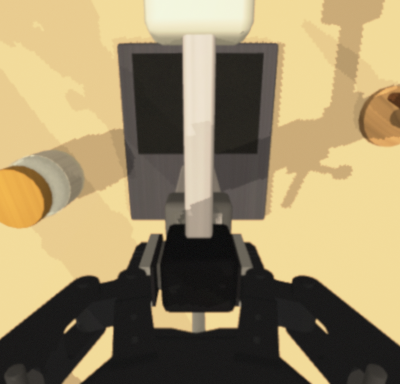

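The fingers straddle the block with the button side on the left. The opening reads about 38 mm against 37 expected with the button in. I'll grip harder to see whether it's fully in.

Call:
jog_arm(
  plan=[
    {"x": 0, "y": 0, "z": 0, "wx": 0, "wy": 0, "wz": 0},
    {"x": 0, "y": 0, "z": 0, "wx": 0, "wy": 0, "wz": 0},
    {"x": 0, "y": 0, "z": 0, "wx": 0, "wy": 0, "wz": 0},
    {"x": 0, "y": 0, "z": 0, "wx": 0, "wy": 0, "wz": 0},
    {"x": 0, "y": 0, "z": 0, "wx": 0, "wy": 0, "wz": 0},
    {"x": 0, "y": 0, "z": 0, "wx": 0, "wy": 0, "wz": 0},
  ],
  hand=-1,
  grip_force=70,
)

```text
t: 9.4
eef_pos: [0.633, -0.0544, 0.1606]
tool_rot: [-0.002, 0.975, -0.222, -0.0]
contact_force: [-4.0, -1.6, 4.9]
gripper_width: 0.434
```

The opening is now 36.9 mm, so the button is fully in. Pulling up.

Call:
jog_arm(
  plan=[
    {"x": 0, "y": 0, "z": -0.02, "wx": 0, "wy": 0, "wz": 0},
    {"x": 0, "y": 0, "z": -0.05, "wx": 0, "wy": 0, "wz": 0},
    {"x": 0, "y": 0, "z": -0.09, "wx": 0, "wy": 0, "wz": 0},
    {"x": 0, "y": 0, "z": -0.13, "wx": 0, "wy": 0, "wz": 0},
    {"x": 0, "y": 0, "z": -0.17, "wx": 0, "wy": 0, "wz": 0},
    {"x": 0, "y": 0, "z": -0.2, "wx": 0, "wy": 0, "wz": 0},
    {"x": 0, "y": 0, "z": -0.2, "wx": 0, "wy": 0, "wz": 0},
    {"x": 0, "y": 0, "z": -0.2, "wx": 0, "wy": 0, "wz": 0},
  ],
)

```text
t: 10.07
eef_pos: [0.6325, -0.0555, 0.2013]
tool_rot: [-0.001, 0.975, -0.222, -0.0]
contact_force: [-1.9, -4.5, -3.6]
gripper_width: 0.421
```

Call:
jog_arm(
  plan=[
    {"x": 0, "y": 0, "z": -0.03, "wx": 0, "wy": 0, "wz": 0},
    {"x": 0, "y": 0, "z": -0.07, "wx": 0, "wy": 0, "wz": 0},
    {"x": 0, "y": 0, "z": -0.12, "wx": 0, "wy": 0, "wz": 0},
    {"x": 0, "y": 0, "z": -0.17, "wx": 0, "wy": 0, "wz": 0},
    {"x": 0, "y": 0, "z": -0.22, "wx": 0, "wy": 0, "wz": 0},
    {"x": 0, "y": 0, "z": -0.26, "wx": 0, "wy": 0, "wz": 0},
    {"x": 0, "y": 0, "z": -0.285, "wx": 0, "wy": 0, "wz": 0},
    {"x": 0, "y": 0, "z": -0.285, "wx": 0, "wy": 0, "wz": 0},
    {"x": 0, "y": 0, "z": -0.285, "wx": 0, "wy": 0, "wz": 0},
  ],
)

```text
t: 10.82
eef_pos: [0.6325, -0.0554, 0.2587]
tool_rot: [-0.001, 0.975, -0.222, -0.0]
contact_force: [-1.2, -2.7, -3.2]
gripper_width: 0.415
```

```bash
python3 - <<'E'
from h import *
goal((.002,.0005,.260))
a=snap('scene','s6.png');w=snap('wrist','w6.png')
print([ (n,finder.place_of('scene',n)[:1]) for n in ('grip','lever_tip')])
S=cams.get_calibration('scene')
A=cv2.resize(a[150:330,170:370],(400,360),interpolation=3)
cv2.imwrite('pics/s6b.png',np.hstack([A,w[24:,60:460]])[:,:,::-1])
for P in ((0,0,.279),(0,0,.179)): print(proj(S,stand(P)))
E
```

```text
t 10.82 tcp [ 0.6325 -0.0554  0.2587] F [-1.2 -2.7 -3.2] w 0.415 row xyz [ 0.007  0.006 -0.007] w [-0.0007  0.0003  0.0001]
[('grip', [{'location': [262.4, 210.6], 'confidence': 0.68}]), ('lever_tip', [{'location': [254.2, 212.9], 'confidence': 0.45}])]
[[260.41068822 209.18276811]]
[[261.01257792 226.37152919]]
```

View pics/s6b.png

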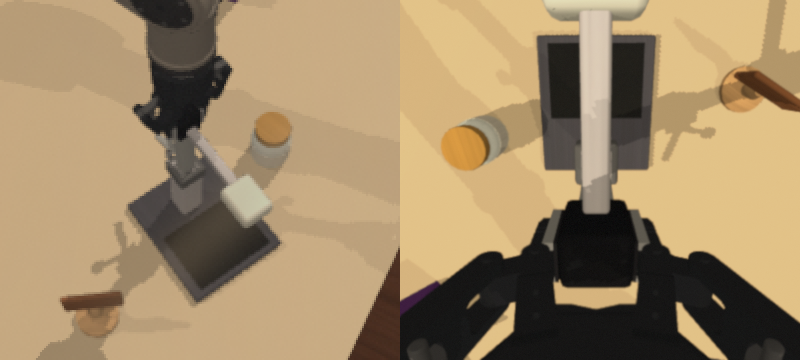

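The mast has come up with the grip: the steel mast shows above the collar, and the network puts the grip at (262,211) against (260,209) expected at z=279. The jar and sign look unmoved. Next, easing into the hard end stop.

Call:
jog_arm(
  plan=[
    {"x": 0, "y": 0, "z": -0.01, "wx": 0, "wy": 0, "wz": 0},
    {"x": 0, "y": 0, "z": -0.015, "wx": 0, "wy": 0, "wz": 0},
    {"x": 0, "y": 0, "z": -0.02, "wx": 0, "wy": 0, "wz": 0},
    {"x": 0, "y": 0, "z": -0.02, "wx": 0, "wy": 0, "wz": 0},
    {"x": 0, "y": 0, "z": -0.02, "wx": 0, "wy": 0, "wz": 0},
    {"x": 0, "y": 0, "z": -0.02, "wx": 0, "wy": 0, "wz": 0},
  ],
)

```text
t: 11.52
eef_pos: [0.6324, -0.0555, 0.2608]
tool_rot: [-0.001, 0.975, -0.222, -0.001]
contact_force: [3.7, -2.9, -15.5]
gripper_width: 0.419
```

```bash
python3 - <<'E'
from h import *
for n in ('scene','top'):
    c=cams.get_calibration(n);snap(n,n+'7.png')
    print(n,'tip up/level',[proj(c,stand((-.03-.055*np.cos(a),0,.138+.055*np.sin(a))))[0].round(1).tolist() for a in (0,.85,1.2)])
    for t in ('lever_tip','grip','jam_jar','shop_sign','basket'):
        print(t,[(np.round(a['location'],1).tolist(),round(a['confidence'],2)) for a in finder.place_of(n,t)[:2]])
goal((.002,.0005,.260))
a=cv2.imread('pics/scene7.png')[170:260,210:310];b=cv2.imread('pics/top7.png')[140:230,230:330]
cv2.imwrite('pics/f7.png',np.hstack([cv2.resize(i,(400,360),interpolation=3) for i in (a,b)]))
E
```

```text
scene tip up/level [[244.9, 211.5], [247.8, 209.3], [250.9, 211.8]]
lever_tip [([254.4, 211.0], 0.55)]
grip [([263.2, 210.0], 0.79)]
jam_jar [([302.5, 227.7], 0.55)]
shop_sign [([218.5, 307.4], 0.71)]
basket [([285.6, 122.1], 0.87)]
top tip up/level [[275.8, 207.6], [279.5, 200.9], [282.1, 195.5]]
lever_tip [([280.1, 195.0], 0.54)]
grip [([292.7, 175.7], 0.52)]
jam_jar [([241.8, 164.4], 0.53)]
shop_sign [([348.9, 197.0], 0.9)]
basket [([242.1, 163.7], 0.58)]
t 12.12 tcp [ 0.6324 -0.0554  0.2608] F [  4.1  -3.4 -17.3] w 0.415 row xyz [0.007 0.006 0.004] w [-0.0007  0.0008  0.0002]
```

View pics/f7.png

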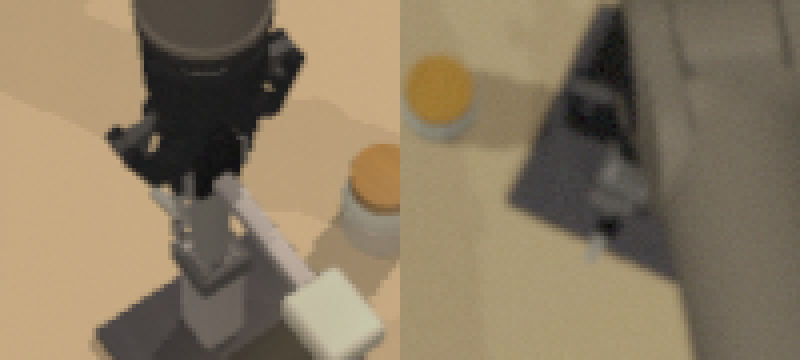

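In the top view the ball is at about (280,195), where the model puts it for 1.2 rad (282,195.5). The jar and sign are where they were, and the mast is at its stop. Handing in.

```bash
python3 -c "
from station import bot
print(bot.hand_in())"
```

```text
the job is handed in; nothing more can be done
None
```

I raised the lock lever to its upper end and released it. Then I squeezed the grip block with the button in and pulled the mast up to its second stop. I handed the job in at about t = 12 s, still holding the block with a 70 N grip; no verdict is reported.

**Last checks:**
- **Mast:** the hand rose 100.2 mm from the gripping height, then met the hard stop with about 15–17 N pulling up against it. The grip showed within about 3 px of where the second stop should be.
- **Button:** the opening read 35–37 mm against 37 mm expected with the button fully in. The reading drifted down slightly, and on the lever ball it was about 2 mm low.
- **Lever:** in the top view the ball was within about 2 px of its place at 1.2 rad. The scene view was less clear, about 3.5 px off.
- **Bystanders:** the jar and sign were within about 2.5 px of where they started. The basket was confirmed by the scene camera only. The top-camera network reported the jar's position as the basket, and I did not look into that further.

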